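# Line up the ink pots from palest to darkest in the bottle rack

### The job

The six pots hold the same blue ink in six strengths, and for a wash drawing they stand in the rack in order of shade. The palest and the darkest pot already stand at the two ends of the row: seat the four loose pots fully in the four empty wells between them, so that the row runs step by step from the palest to the darkest. Keep every pot upright, and leave the two end pots standing where they are.

Things in the scene. Friction and masses are not known exactly. Their poses are not given: they have to be found in the camera images.
- pot_tone1: Ink pot, the palest, almost white: screw cap and ink of this colour, blank white paper band. Upright closed cylinder 40 mm across, 60 mm tall, foot narrowed to 33 mm over the lowest 5 mm, 55 to 115 g, rigid; grip it across the upper half. Origin: centre of its underside, z up; turned any way. Already seated at one end of the row (either end); stays there.
- pot_tone2: Ink pot, pale sky blue, the second palest: screw cap and ink of this colour, blank white paper band. Upright closed cylinder 40 mm across, 60 mm tall, foot narrowed to 33 mm over the lowest 5 mm, 55 to 115 g, rigid; grip it across the upper half. Origin: centre of its underside, z up; turned any way. Starts loose on the desk, between row and robot.
- pot_tone3: Ink pot, light-middle blue, the third palest: screw cap and ink of this colour, blank white paper band. Upright closed cylinder 40 mm across, 60 mm tall, foot narrowed to 33 mm over the lowest 5 mm, 55 to 115 g, rigid; grip it across the upper half. Origin: centre of its underside, z up; turned any way. Starts loose on the desk, between row and robot.
- pot_tone4: Ink pot, strong middle blue, the third darkest: screw cap and ink of this colour, blank white paper band. Upright closed cylinder 40 mm across, 60 mm tall, foot narrowed to 33 mm over the lowest 5 mm, 55 to 115 g, rigid; grip it across the upper half. Origin: centre of its underside, z up; turned any way. Starts loose on the desk, between row and robot.
- pot_tone5: Ink pot, dark navy blue, the second darkest: screw cap and ink of this colour, blank white paper band. Upright closed cylinder 40 mm across, 60 mm tall, foot narrowed to 33 mm over the lowest 5 mm, 55 to 115 g, rigid; grip it across the upper half. Origin: centre of its underside, z up; turned any way. Starts loose on the desk, between row and robot.
- pot_tone6: Ink pot, the darkest, near-black navy: screw cap and ink of this colour, blank white paper band. Upright closed cylinder 40 mm across, 60 mm tall, foot narrowed to 33 mm over the lowest 5 mm, 55 to 115 g, rigid; grip it across the upper half. Origin: centre of its underside, z up; turned any way. Already seated at one end of the row (either end); stays there.
- holder_1: Empty beech bottle holder, number 1 of the four inner ones from the robot's left (+y); all alike. Fixed block 62 x 62 x 24 mm, well 49 mm across, 18 mm deep, 3 mm chamfer. Origin: centre of its underside, 4 mm above the desk; z up, y along the row to the left, x across it. A seated pot's underside is 6 mm above this origin. Pitch 68 mm, in a dark rail 12 mm high, may lie askew.
- holder_2: Empty beech bottle holder, number 2 of the four inner ones from the robot's left (+y); all alike. Fixed block 62 x 62 x 24 mm, well 49 mm across, 18 mm deep, 3 mm chamfer. Origin: centre of its underside, 4 mm above the desk; z up, y along the row to the left, x across it. A seated pot's underside is 6 mm above this origin. Pitch 68 mm, in a dark rail 12 mm high, may lie askew.
- holder_3: Empty beech bottle holder, number 3 of the four inner ones from the robot's left (+y); all alike. Fixed block 62 x 62 x 24 mm, well 49 mm across, 18 mm deep, 3 mm chamfer. Origin: centre of its underside, 4 mm above the desk; z up, y along the row to the left, x across it. A seated pot's underside is 6 mm above this origin. End holders carry the end pots.
- holder_4: Empty beech bottle holder, number 4 of the four inner ones from the robot's left (+y); all alike. Fixed block 62 x 62 x 24 mm, well 49 mm across, 18 mm deep, 3 mm chamfer. Origin: centre of its underside, 4 mm above the desk; z up, y along the row to the left, x across it. A seated pot's underside is 6 mm above this origin. End holders carry the end pots.
Not all that is in view belongs to the job. Leave any pink look-alike of the pot_tone5 alone.

How it is judged:
By the outcome, as a careful person would: the job done as asked, in the order asked, and still so for the second after the job is handed in, with the robot touching nothing.
It also fails if it takes over 93 s, if anything falls off the work surface, if the arm or the gripper's body presses on something with over 40 N, if the wrist force passes 120 N, or if a joint passes its speed limit or range.

### The arm

A 6-joint arm with a two-finger parallel gripper is mounted at the origin on the work surface; the furniture and walls round the work are solid. World frame = base frame: x ahead of the robot, y to its left, z up, the work surface at z = 0. Lengths are in mm, angles in rad, forces in N, time in s.
With the tool pointing down it reaches from about 325 to 750 mm from the base axis. Payload 7.6 kg.
Tool frame: the origin (TCP) lies midway between the tips of the shut fingers; the grasp point (between the pads) lies arm.tcp_to_grasp behind it (arm.tcp_to_grasp is the distance from the TCP to the grasp point, in mm); z points along the fingers, y is the line along which they close (so a half turn about z gives the same grasp; the last joint's range is limited). The gripper opens to 85 mm and grips with 20 to 120 N. Pads are 22 mm wide; open, the fingers measure 114 mm over their backs; the gripper's body (76 mm by 85 mm) begins 54 mm behind the grasp point. The pads swing forward as they close: fully open they stand 13 mm farther back than shut.
Start: joints at [-1.372, 0.052, 1.401, -0, 1.689, -0.07], TCP at [139.451, -506.161, 231.323] pointing down, gripper open.
Joint ranges: [-2.9, 2.9], [-0.91, 2.17], [0.12, 2.37], [-1.06, 4.2], [0.26, 2.73], [-2.93, 2.93]. Speed limits (rad/s): [2.57, 2.57, 3.01, 3.14, 3.14, 3.14].

### API

Orientations are given as a 3x3 rotation matrix whose columns are the frame's x, y, z axes.
In Python, from workcell import status, optics, workorder, arm gives the robot as it stands.
- The arm moves only by the tool carry_out, never from a script. Its argument "plan" is a list that holds one entry, the list of rows, each a list of 6 numbers: the shift along the tool's x, y, z in mm, then the turn, a rotation vector about the tool's x, y, z in degrees. In form: [[[tx, ty, tz, ax, ay, az], ...]]. A call has 1 to 8 rows; each row is the pose to reach, as a shift and turn from the pose commanded when the call began, along the tool's axes at that moment; what a row does not reach only later rows make up. A row lasts 1/12 s, in which the tool goes at most 41.7 mm and 7.16 degrees, less where a joint would pass 70% of its speed; a pose out of reach is approached as far as the arm can. A call with a gripper value outside its range is refused whole. "claw" is the closure, from 0 (fully open) to 1 (shut), set as the call begins (left out, the last holds). The fingers move at their own pace and stop on an object; "newtons" is the grip in N (left out, the last holds). Time passes only in rows, so rows that repeat a pose let the fingers close. It gives the time, the measured TCP pose, the force, the opening and the grip force at its end, in the units of the state.
- status.sense(): the state, without advancing time (a new reading comes with each control period).
- optics.read_camera(name): name is "side" or "top"; returns a dict with "color" (400x640x3 uint8, red, green, blue), "depth" (400x640 float32, mm along the optical axis (not along the pixel's ray), 0 where there is no reading), "fx", "fy", "cx", "cy" (pixels), "rvec" (rotation vector, rad) and "tvec" (3), from world to camera coordinates, as OpenCV has them. Camera axes: x right, y down, z forward; pixel columns grow to the right and rows downward; lengths in mm; the calibration is good to about 2 mm. A picture is of the moment at which its call begins.
- workorder.job_done(): hands the job in; it is judged then, once.
Trained networks look in a picture, given as the dict that the camera call returned (one of the last four; its "shot" number tells which), for a name from the list of things; names that differ only in an ending like _2 or _b are one class to them, and where a whole thing is asked for, a point or a joint stands for the part that bears it (a point fixed in the world has none). Each returns a list of dicts, best first, with "p" (0 to 1); they miss things now and then, are a little off and sometimes report something else, mostly with a low value. They report only what shows in the picture. A call takes as long as a camera call. They do not tell look-alikes from the thing itself.
- optics.boxes_of(query, picture): "bbox" ([left, top, width, height] in pixels, round what is visible of it).
The state is a dict: "time_s": time; "qpos": joint angles; "joint_velocities": joint speeds; "joint_torque": joint torques, N m; "eef_pos": TCP position; "tool_rot": TCP orientation; "force": force on the tool from outside, world axes, zero at the start; "torque": the same for the moment, N m; "finger_gap": finger opening in mm; "gripper_force": force on a finger pad.
Only numpy, scipy, OpenCV 4.12 (cv2) and the standard library are available. Lean on these libraries where they do the work, as an engineer would, in place of code of your own. Each camera call takes 0.05 s, during which the arm holds its last target. There are 200 camera calls.

## Working session

There is one attempt and no reset: what is moved stays moved. The work goes in short steps, Python scripts to look and compute and a tool call to move; the robot and the scene stay as the last step left them, time stands still between calls to the robot, and variables do not carry over. Pictures are saved under pics/ and viewed, at most 14 in all, crops included, and the job is handed in when it is done.

Besides the shell and the picture viewer there is one more tool, called after "Emit:" as name(argument=value, ...), one argument or row to a line, values as JSON. carry_out: Moves the arm, as the interface text tells. Its arguments: {"type":"object","properties":{"plan":{"type":"array","items":{"type":"array","items":{"type":"array","items":{"type":"number"}}}},"claw":{"type":"number"},"newtons":{"type":"number"}},"required":["plan"]}

```bash
mkdir -p pics; cat > h.py <<'E'
import numpy as np, cv2
from workcell import status, optics, workorder, arm
def world(p,u,v,d):
    R,_=cv2.Rodrigues(np.array(p["rvec"],float)); t=np.array(p["tvec"],float).reshape(3)
    u,v,d=[np.asarray(a,float) for a in (u,v,d)]
    c=np.stack([(u-p["cx"])/p["fx"]*d,(v-p["cy"])/p["fy"]*d,d],-1)
    return (c-t)@R
def cloud(p):
    v,u=np.mgrid[:400,:640]
    return world(p,u,v,p["depth"])
E
python3 - <<'E'
from h import *
s=status.sense(); print(s["time_s"],s["eef_pos"],s["tool_rot"],s["finger_gap"],arm.tcp_to_grasp)
ps=[]
for n in("top","side"):
    p=optics.read_camera(n); ps.append(p["color"]); cv2.imwrite(f"pics/{n}0.png",p["color"][...,::-1])
    W=cloud(p)
    for q in("pot_tone5","holder_1"):
        for b in optics.boxes_of(q,p):
            l,t,w,h=b["bbox"]; u,v=int(l+w/2),int(t+h/2)
            print(n,q,round(b["p"],2),np.round(b["bbox"]),p["color"][v,u],np.round(W[v,u]))
E
```

```text
0.0 [ 139.3761962  -505.85699404  230.47166656] [[ 9.64102157e-01  2.65531448e-01 -2.83188648e-04]
 [ 2.65531565e-01 -9.64100947e-01  1.53366135e-03]
 [ 1.34212874e-04 -1.55380174e-03 -9.99998784e-01]] 85.50570920886702 18.700000000000003
top pot_tone5 0.87 [343. 240.  22.  20.] [114 183 233] [451. -33.  60.]
top pot_tone5 0.86 [433. 242.  27.  24.] [249 153 175] [ 446. -207.   61.]
top pot_tone5 0.84 [372. 162.  24.  20.] [60 49 43] [599. -90.  69.]
top pot_tone5 0.72 [392. 237.  25.  22.] [ 61  68 105] [ 455. -130.   57.]
top pot_tone5 0.68 [291. 243.  20.  19.] [177 227 241] [447.  68.  61.]
top pot_tone5 0.67 [205. 139.  22.  18.] [249 248 238] [647. 231.  70.]
top pot_tone5 0.59 [196. 250.  28.  23.] [ 58  95 168] [430. 242.  60.]
top holder_1 0.8 [264. 144.  38.  31.] [183 134  80] [632. 107.  10.]
top holder_1 0.68 [331. 154.  36.  33.] [182 135  79] [610. -28.  13.]
top holder_1 0.67 [234. 139.  36.  32.] [125  94  58] [643. 173.   8.]
side pot_tone5 0.92 [287. 306.  22.  31.] [232 226 206] [657. 248.  71.]
side pot_tone5 0.83 [247. 149.  22.  29.] [0 9 5] [602. -76.  69.]
side pot_tone5 0.74 [288.  86.  20.  31.] [222 124 135] [ 459. -195.   58.]
side pot_tone5 0.7 [348. 181.  20.  33.] [151 186 200] [453.  77.  61.]
side pot_tone5 0.63 [397. 261.  25.  29.] [ 40  74 125] [442. 257.  59.]
side pot_tone5 0.58 [324. 148.  19.  29.] [ 84 132 167] [459. -18.  58.]
side pot_tone5 0.57 [300. 115.  20.  25.] [16 29 62] [ 465. -118.   58.]
side holder_1 0.94 [264. 236.  38.  38.] [161 118  79] [629. 104.  13.]
side holder_1 0.84 [273. 263.  38.  45.] [135  96  65] [636. 169.  10.]
side holder_1 0.64 [254. 207.  38.  34.] [169 124  81] [621.  33.  10.]
side holder_1 0.59 [248. 174.  39.  38.] [184 133  89] [603. -37.  11.]
side holder_1 0.3 [326. 148.  18.  25.] [ 93 141 181] [455. -18.  62.]
```

```bash
python3 - <<'E'
from h import *
for n in("top","side"):
    p=optics.read_camera(n); W=cloud(p)
    if n=="top": print(np.round(cv2.Rodrigues(np.array(p["rvec"],float))[0].T@-np.array(p["tvec"],float).reshape(3)))
    for (x,y) in [(451,-33),(448,-200),(600,-85),(460,-125),(450,72),(650,238),(436,248)]:
        m=(np.hypot(W[...,0]-x,W[...,1]-y)<38)&(W[...,2]>(52 if x<500 else 62))&(W[...,2]<85)
        P=W[m]; mx=(P.max(0)+P.min(0))/2
        (c,r)=cv2.minEnclosingCircle(P[:,:2].astype(np.float32))
        print(n,(x,y),len(P),"mean",P.mean(0).round(),"mid",mx.round(),"circ",np.round(c),round(r),np.median(p["color"][m],0))
    m=(W[...,2]>22)&(W[...,2]<34)&(W[...,0]>540)&(W[...,0]<720)&(abs(W[...,1]-75)<230)
    q=W[m][:,:2].astype(np.float32); r=cv2.minAreaRect(q); print(n,"row",r,len(q))
p=optics.read_camera("top"); im=p["color"][100:300,150:490,::-1]; cv2.imwrite("pics/t1.png",cv2.resize(im,None,fx=2.3,fy=2.3))
E
```

```text
[503.  -1. 884.]
top (451, -33) 328 mean [447. -33.  60.] mid [447. -33.  59.] circ [447. -33.] 20 [115. 182. 233.]
top (448, -200) 351 mean [ 447. -211.   60.] mid [ 447. -212.   58.] circ [ 447. -212.] 20 [250. 153. 175.]
top (600, -85) 335 mean [598. -94.  70.] mid [598. -94.  69.] circ [598. -94.] 20 [59. 47. 41.]
top (460, -125) 341 mean [ 454. -133.   60.] mid [ 453. -133.   58.] circ [ 453. -134.] 20 [ 60.  66. 104.]
top (450, 72) 324 mean [445.  71.  60.] mid [445.  71.  58.] circ [445.  71.] 20 [177. 227. 241.]
top (650, 238) 329 mean [651. 238.  69.] mid [652. 239.  68.] circ [652. 239.] 20 [249. 247. 238.]
top (436, 248) 324 mean [429. 249.  59.] mid [429. 250.  58.] circ [428. 250.] 21 [ 60.  98. 170.]
top row ((625.1458740234375, 72.44134521484375), (400.7724609375, 62.60396957397461), 80.76769256591797) 3030
side (451, -33) 267 mean [449. -29.  60.] mid [448. -31.  58.] circ [448. -30.] 20 [ 92. 139. 178.]
side (448, -200) 214 mean [ 450. -208.   60.] mid [ 450. -211.   58.] circ [ 451. -210.] 21 [226. 126. 137.]
side (600, -85) 270 mean [600. -91.  70.] mid [599. -93.  68.] circ [600. -92.] 20 [ 7.  8. 14.]
side (460, -125) 236 mean [ 456. -130.   60.] mid [ 455. -131.   58.] circ [ 455. -132.] 20 [19. 33. 66.]
side (450, 72) 300 mean [448.  74.  60.] mid [447.  73.  58.] circ [447.  73.] 21 [149. 184. 197.]
side (650, 238) 423 mean [654. 241.  70.] mid [654. 241.  68.] circ [653. 240.] 20 [231. 225. 205.]
side (436, 248) 378 mean [432. 252.  60.] mid [431. 252.  58.] circ [431. 252.] 20 [ 37.  71. 123.]
side row ((626.6002197265625, 73.6019287109375), (400.4244079589844, 62.08755874633789), 80.81535339355469) 3166
```

View pics/t1.png

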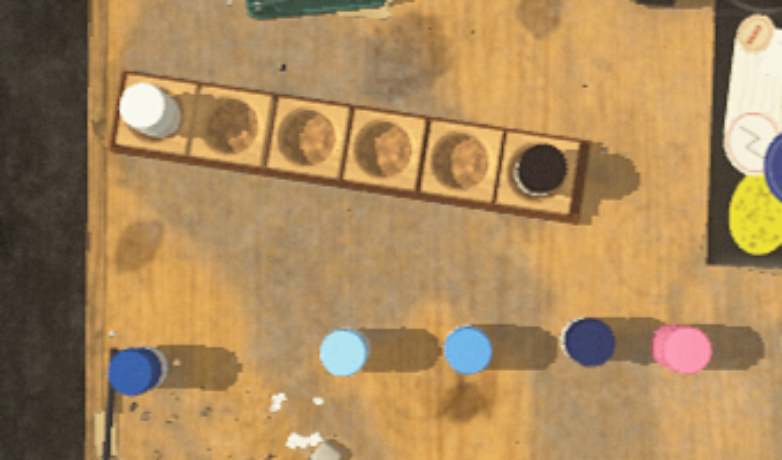

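View pics/side0.png

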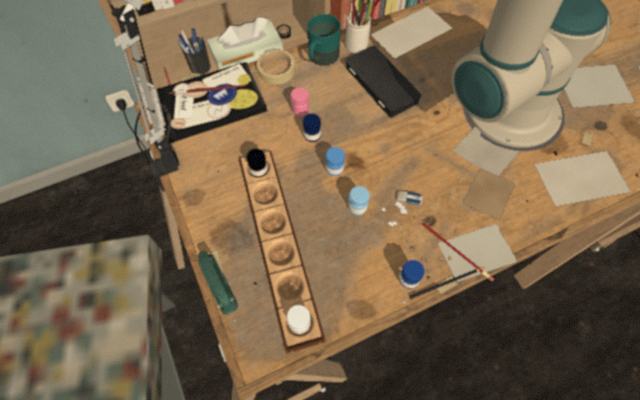

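The top view (2.3x crop from pixel 150,100) shows the white pot at the left end (148,110) and the near-black pot at the right end (540,168). The loose pots from the left are tone4 (135,372), tone2 (345,352), tone3 (468,350) and tone5 (588,342), and the pink decoy is at (685,348). The side view agrees. So holders 1 to 4 take tones 2 to 5.

```bash
cat >> h.py <<'E'
from scipy.spatial.transform import Rotation as Ro
def to(*targets,yaw=-9.2):
    s=status.sense(); R=np.array(s["tool_rot"]); p=np.array(s["eef_pos"])
    a=np.radians(yaw); y=[np.cos(a),np.sin(a),0]; z=[0,0,-1]
    T=np.stack([np.cross(y,z),y,z],1); rv=Ro.from_matrix(R.T@T).as_rotvec(degrees=True)
    print("t",s["time_s"],"p",p.round(1),"gap",round(s["finger_gap"],1),"F",np.round(s["force"],1))
    for t in targets: print(t,"->",(R.T@(np.array(t)-p)).round(1),rv.round(1))
E
python3 -c "
from h import *
to((446,72,200))"
```

```text
t 0.45 p [ 139.4 -506.1  231.2] gap 85.2 F [-0.5  0.3  0.1]
(446, 72, 200) -> [ 449.1 -476.    31.3] [ -0.   -0.  -65.4]
```

Emit:
carry_out(
  plan=[
    [[449,-475,30,0,0,-65.4],[449,-475,30,0,0,-65.4],[449,-475,30,0,0,-65.4],[449,-475,30,0,0,-65.4],[449,-475,30,0,0,-65.4],[449,-475,30,0,0,-65.4],[449,-475,30,0,0,-65.4],[449,-475,30,0,0,-65.4]],
  ],
  claw=0,
  newtons=40,
)

```text
time_s: 1.12
eef_pos: [296.1, -210.3, 216.2]
tool_rot: [[0.292, 0.956, 0.001], [0.956, -0.292, -0.001], [-0.0, 0.001, -1.0]]
force: [1.1, -0.5, 0.4]
finger_gap: 85.4
gripper_force: 0.0
```

```bash
python3 -c "
from h import *
to((446,72,200))"
```

```text
t 1.1167 p [ 296.1 -210.3  216.2] gap 85.4 F [ 1.1 -0.5  0.4]
(446, 72, 200) -> [313.8  60.9  16.1] [ 0.1  0.  -7.8]
```

Emit:
carry_out(
  plan=[
    [[313,60,80,0,0,-7.8],[313,60,80,0,0,-7.8],[313,60,80,0,0,-7.8],[313,60,80,0,0,-7.8],[313,60,80,0,0,-7.8],[313,60,80,0,0,-7.8],[313,60,80,0,0,-7.8],[313,60,80,0,0,-7.8]],
  ],
)

```text
time_s: 1.78
eef_pos: [446.6, 71.4, 135.5]
tool_rot: [[0.164, 0.986, 0.0], [0.986, -0.164, 0.0], [0.0, 0.0, -1.0]]
force: [0.9, -1.0, -0.1]
finger_gap: 85.4
gripper_force: 0.0
```

```bash
python3 - <<'E'
from h import *
to((446.5,72.5,80),(446.5,72.5,28))
p=optics.read_camera("side"); cv2.imwrite("pics/s2.png",cv2.resize(p["color"][100:300,230:460,::-1],None,fx=2.5,fy=2.5))
E
```

```text
t 1.7833 p [446.6  71.4 135.5] gap 85.4 F [ 0.9 -1.  -0.1]
(446.5, 72.5, 80) -> [ 1.1 -0.3 55.5] [ 0.  -0.  -0.2]
(446.5, 72.5, 28) -> [  1.1  -0.4 107.5] [ 0.  -0.  -0.2]
```

View pics/s2.png

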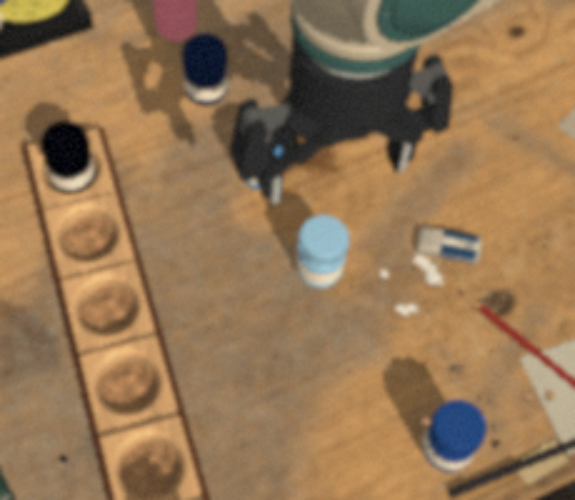

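The open gripper hangs over the pale pot (322,250) with its fingers spread across the row. Next I descend and close.

Emit:
carry_out(
  plan=[
    [[1,0,35,0,0,0],[1,0,65,0,0,0],[1,0,90,0,0,0],[1,0,107,0,0,0],[1,0,107,0,0,0],[1,0,107,0,0,0]],
  ],
)

```text
time_s: 2.33
eef_pos: [445.9, 69.8, 28.8]
tool_rot: [[0.165, 0.986, -0.002], [0.986, -0.165, -0.0], [-0.0, -0.001, -1.0]]
force: [0.1, 0.3, -0.3]
finger_gap: 85.4
gripper_force: 0.0
```

Emit:
carry_out(
  plan=[
    [[0,0,0,0,0,0],[0,0,0,0,0,0],[0,0,0,0,0,0],[0,0,0,0,0,0],[0,0,0,0,0,0],[0,0,0,0,0,0],[0,0,0,0,0,0],[0,0,0,0,0,0]],
  ],
  claw=1,
  newtons=40,
)

```text
time_s: 3.0
eef_pos: [447.0, 69.9, 30.3]
tool_rot: [[0.165, 0.986, 0.002], [0.986, -0.165, 0.0], [0.0, 0.002, -1.0]]
force: [-1.5, -0.0, 5.8]
finger_gap: 39.2
gripper_force: 40.0
```

Emit:
carry_out(
  plan=[
    [[0,0,-15,0,0,0],[0,0,-40,0,0,0],[0,0,-75,0,0,0],[0,0,-75,0,0,0]],
  ],
)

```text
time_s: 3.33
eef_pos: [449.5, 70.1, 110.8]
tool_rot: [[0.165, 0.986, 0.011], [0.986, -0.165, 0.001], [0.003, 0.011, -1.0]]
force: [1.6, 0.4, 1.1]
finger_gap: 38.5
gripper_force: 40.5
```

```bash
python3 - <<'E'
from h import *
p=optics.read_camera("side"); cv2.imwrite("pics/s3.png",cv2.resize(p["color"][100:300,230:460,::-1],None,fx=2.5,fy=2.5))
to((642.2,173.7,110),(642.2,173.7,45))
E
```

```text
t 3.3833 p [448.6  70.  108. ] gap 39.4 F [ 0.3 -0.2 -1.3]
(642.2, 173.7, 110) -> [134.3 173.9  -0.4] [ 0.4 -0.1 -0.3]
(642.2, 173.7, 45) -> [134.1 173.4  64.6] [ 0.4 -0.1 -0.3]
```

View pics/s3.png

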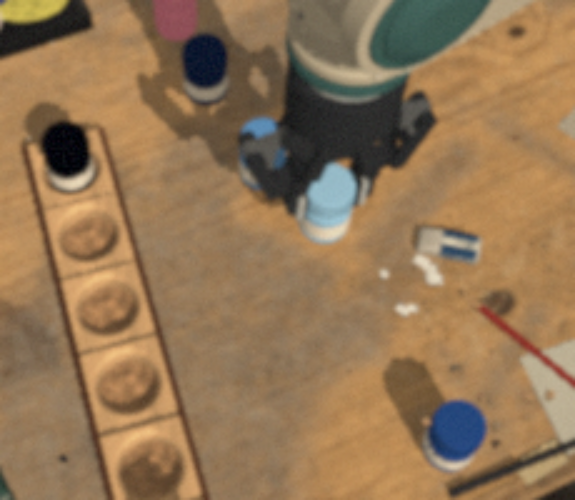

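Emit:
carry_out(
  plan=[
    [[132,174,0,0,0,0],[132,174,0,0,0,0],[132,174,0,0,0,0],[132,174,0,0,0,0],[132,174,0,0,0,0],[132,174,25,0,0,0],[132,174,40,0,0,0],[132,174,40,0,0,0]],
  ],
)

```text
time_s: 4.05
eef_pos: [637.3, 171.1, 57.4]
tool_rot: [[0.165, 0.986, -0.01], [0.986, -0.165, -0.002], [-0.004, -0.009, -1.0]]
force: [-0.7, 0.6, -2.1]
finger_gap: 38.9
gripper_force: 40.6
```

```bash
python3 - <<'E'
from h import *
to((642.2,172,60),(642.2,172,40))
p=optics.read_camera("side"); cv2.imwrite("pics/s4.png",cv2.resize(p["color"][180:360,210:380,::-1],None,fx=3.2,fy=3.2))
p=optics.read_camera("top"); cv2.imwrite("pics/t4.png",cv2.resize(p["color"][100:220,180:400,::-1],None,fx=3.4,fy=3.4))
to((642.2,172,40))
E
```

```text
t 4.05 p [637.3 171.1  57.4] gap 38.9 F [-0.7  0.6 -2.1]
(642.2, 172, 60) -> [ 1.7  4.7 -2.7] [-0.5  0.2 -0.3]
(642.2, 172, 40) -> [ 1.8  4.9 17.3] [-0.5  0.2 -0.3]
t 4.15 p [638.7 171.   62.6] gap 38.8 F [ 0.9 -0.1 -0.5]
(642.2, 172, 40) -> [ 1.5  3.3 22.6] [-0.2  0.1 -0.3]
```

View pics/s4.png

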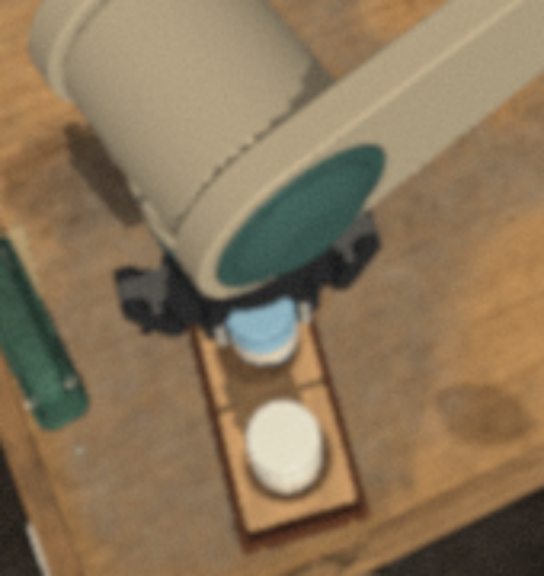

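Emit:
carry_out(
  plan=[
    [[1.5,3,0,0,0,-0.3],[1.5,3,0,0,0,-0.3],[1.5,3,6,0,0,-0.3],[1.5,3,12,0,0,-0.3],[1.5,3,17,0,0,-0.3],[1.5,3,21,0,0,-0.3],[1.5,3,21,0,0,-0.3],[1.5,3,21,0,0,-0.3]],
  ],
)

```text
time_s: 4.82
eef_pos: [642.6, 172.2, 42.4]
tool_rot: [[0.16, 0.987, -0.001], [0.987, -0.16, -0.0], [-0.0, -0.001, -1.0]]
force: [0.4, 0.2, -0.9]
finger_gap: 39.0
gripper_force: 40.6
```

```bash
python3 - <<'E'
from h import *
to((642.2,172,40))
E
```

```text
t 4.8167 p [642.6 172.2  42.4] gap 39.0 F [ 0.4  0.2 -0.9]
(642.2, 172, 40) -> [-0.3 -0.3  2.4] [-0.  0. -0.]
```

Emit:
carry_out(
  plan=[
    [[0,0,1.5,0,0,0],[0,0,3,0,0,0],[0,0,3,0,0,0]],
  ],
)

```text
time_s: 5.07
eef_pos: [643.2, 172.3, 40.4]
tool_rot: [[0.16, 0.987, 0.001], [0.987, -0.16, 0.0], [0.0, 0.001, -1.0]]
force: [-0.1, -0.7, 1.0]
finger_gap: 38.9
gripper_force: 40.7
```

Emit:
carry_out(
  plan=[
    [[0,0,0,0,0,0],[0,0,0,0,0,0],[0,0,0,0,0,0],[0,0,0,0,0,0],[0,0,0,0,0,0],[0,0,0,0,0,0]],
  ],
  claw=0,
)

```text
time_s: 5.57
eef_pos: [642.9, 172.3, 40.0]
tool_rot: [[0.16, 0.987, 0.0], [0.987, -0.16, -0.0], [-0.0, 0.0, -1.0]]
force: [-0.2, -0.2, 0.6]
finger_gap: 85.8
gripper_force: 0.0
```

Emit:
carry_out(
  plan=[
    [[0,0,-25,0,0,0],[0,0,-60,0,0,0],[0,0,-95,0,0,0],[0,0,-95,0,0,0],[0,0,-95,0,0,0]],
  ],
)

```text
time_s: 5.98
eef_pos: [644.3, 172.6, 138.5]
tool_rot: [[0.16, 0.987, 0.006], [0.987, -0.16, 0.001], [0.002, 0.006, -1.0]]
force: [-0.3, 0.3, -0.3]
finger_gap: 85.6
gripper_force: 0.0
```

```bash
python3 - <<'E'
from h import *
to((447.5,-34,110),(447.5,-34,28))
E
```

```text
t 5.9833 p [644.3 172.6 138.5] gap 85.6 F [-0.3  0.3 -0.3]
(447.5, -34, 110) -> [-235.5 -161.4   27.1] [ 0.3 -0.1 -0. ]
(447.5, -34, 28) -> [-235.6 -161.9  109.1] [ 0.3 -0.1 -0. ]
```

Emit:
carry_out(
  plan=[
    [[-233,-160.5,0,0,0,0],[-233,-160.5,0,0,0,0],[-233,-160.5,0,0,0,0],[-233,-160.5,0,0,0,0],[-233,-160.5,0,0,0,0],[-233,-160.5,0,0,0,0],[-233,-160.5,0,0,0,0],[-233,-160.5,0,0,0,0]],
  ],
)

```text
time_s: 6.65
eef_pos: [443.4, -34.9, 133.3]
tool_rot: [[0.163, 0.987, -0.004], [0.987, -0.163, -0.001], [-0.001, -0.004, -1.0]]
force: [-1.4, 0.2, 0.5]
finger_gap: 85.5
gripper_force: 0.0
```

```bash
python3 - <<'E'
from h import *
p=optics.read_camera("top"); W=cloud(p)
m=(np.hypot(W[...,0]-643,W[...,1]-174)<35)&(W[...,2]>50)
P=W[m]; print(len(P),P.mean(0).round(1),np.percentile(P[:,2],[10,50,90]).round(1))
p=optics.read_camera("side"); W=cloud(p)
for c in((643,174),(652,239)):
    m=(np.hypot(W[...,0]-c[0],W[...,1]-c[1])<32)&(W[...,2]>62)&(W[...,2]<85)
    P=W[m]; print(len(P),P.mean(0).round(1),np.percentile(P[:,2],[10,50,90]).round(1))
to((447.5,-32,28))
E
```

```text
351 [639.8 172.4  68.7] [65.3 69.7 71.6]
384 [642.9 176.2  69.8] [67.6 70.  71.7]
420 [653.8 241.4  69.9] [67.8 70.1 71.8]
t 6.75 p [446.3 -32.5 134.1] gap 85.3 F [ 1.2 -0.5  0.2]
(447.5, -32, 28) -> [  0.7   1.2 106.1] [-0.1 -0.  -0.1]
```

Tone2 is fully seated, with its top at 70 mm like the end pots. Next is tone3.

Emit:
carry_out(
  plan=[
    [[0.5,1,35,0,0,0],[0.5,1,65,0,0,0],[0.5,1,90,0,0,0],[0.5,1,105,0,0,0],[0.5,1,105,0,0,0],[0.5,1,105,0,0,0]],
  ],
)

```text
time_s: 7.25
eef_pos: [448.1, -30.9, 29.2]
tool_rot: [[0.159, 0.987, -0.002], [0.987, -0.159, 0.0], [0.0, -0.002, -1.0]]
force: [-0.3, 0.2, 0.9]
finger_gap: 85.7
gripper_force: 0.0
```

Emit:
carry_out(
  plan=[
    [[0,0,0,0,0,0],[0,0,0,0,0,0],[0,0,0,0,0,0],[0,0,0,0,0,0],[0,0,0,0,0,0],[0,0,0,0,0,0],[0,0,0,0,0,0],[0,0,0,0,0,0]],
  ],
  claw=1,
)

```text
time_s: 7.92
eef_pos: [449.0, -31.8, 31.2]
tool_rot: [[0.16, 0.987, 0.002], [0.987, -0.16, -0.0], [0.0, 0.002, -1.0]]
force: [-0.3, 0.3, 6.2]
finger_gap: 39.1
gripper_force: 40.7
```

```bash
python3 - <<'E'
from h import *
to((631.3,106.6,105),(631.3,106.6,65))
E
```

```text
t 7.9167 p [449.  -31.8  31.2] gap 39.1 F [-0.3  0.3  6.2]
(631.3, 106.6, 105) -> [165.8 157.9 -73.4] [ 0.1 -0.  -0. ]
(631.3, 106.6, 65) -> [165.8 157.8 -33.4] [ 0.1 -0.  -0. ]
```

Emit:
carry_out(
  plan=[
    [[0,0,-15,0,0,0],[0,0,-50,0,0,0],[25,24,-75,0,0,0],[53,50,-75,0,0,0],[80,76,-75,0,0,0],[108,102,-75,0,0,0],[136,129,-75,0,0,0],[166,158,-75,0,0,0]],
  ],
)

```text
time_s: 8.58
eef_pos: [631.7, 107.9, 104.7]
tool_rot: [[0.16, 0.987, -0.0], [0.987, -0.16, -0.0], [-0.0, -0.0, -1.0]]
force: [0.3, -0.6, -0.6]
finger_gap: 38.9
gripper_force: 40.6
```

Emit:
carry_out(
  plan=[
    [[0,0,5,0,0,0],[0,0,20,0,0,0],[0,0,40,0,0,0],[0,0,40,0,0,0],[0,0,40,0,0,0]],
  ],
)

```text
time_s: 9.0
eef_pos: [629.7, 106.6, 63.7]
tool_rot: [[0.16, 0.987, -0.003], [0.987, -0.16, -0.0], [-0.001, -0.003, -1.0]]
force: [-0.4, -0.1, 0.0]
finger_gap: 39.1
gripper_force: 40.7
```

```bash
python3 - <<'E'
from h import *
to((631.3,106.6,40))
E
```

```text
t 9.0 p [629.7 106.6  63.7] gap 39.1 F [-0.4 -0.1  0. ]
(631.3, 106.6, 40) -> [ 0.2  1.6 23.7] [-0.2  0.1 -0. ]
```

Emit:
carry_out(
  plan=[
    [[0,0.5,6,0,0,0],[0,0.5,12,0,0,0],[0,0.5,17,0,0,0],[0,0.5,21,0,0,0],[0,0.5,24,0,0,0],[0,0.5,25,0,0,0],[0,0.5,25,0,0,0]],
  ],
)

```text
time_s: 9.58
eef_pos: [631.4, 106.8, 41.3]
tool_rot: [[0.16, 0.987, 0.001], [0.987, -0.16, -0.0], [0.0, 0.001, -1.0]]
force: [-3.2, -0.3, 4.3]
finger_gap: 39.0
gripper_force: 41.2
```

Emit:
carry_out(
  plan=[
    [[0,0,0,0,0,0],[0,0,0,0,0,0],[0,0,0,0,0,0],[0,0,0,0,0,0],[0,0,0,0,0,0],[0,0,0,0,0,0]],
  ],
  claw=0,
)

```text
time_s: 10.08
eef_pos: [631.2, 106.8, 39.9]
tool_rot: [[0.16, 0.987, -0.0], [0.987, -0.16, -0.0], [-0.0, -0.0, -1.0]]
force: [0.3, -0.7, -0.5]
finger_gap: 85.3
gripper_force: 0.0
```

Emit:
carry_out(
  plan=[
    [[0,0,-25,0,0,0],[0,0,-60,0,0,0],[0,0,-95,0,0,0],[0,0,-95,0,0,0],[0,0,-95,0,0,0]],
  ],
)

```text
time_s: 10.5
eef_pos: [632.6, 106.9, 138.3]
tool_rot: [[0.16, 0.987, 0.006], [0.987, -0.16, 0.001], [0.002, 0.006, -1.0]]
force: [-0.7, -0.6, -0.0]
finger_gap: 85.5
gripper_force: 0.0
```

```bash
python3 - <<'E'
from h import *
to((430,251,110),(430,251,28))
E
```

```text
t 10.5 p [632.6 106.9 138.3] gap 85.5 F [-0.7 -0.6 -0. ]
(430, 251, 110) -> [ 109.8 -223.2   27.1] [ 0.3 -0.1 -0. ]
(430, 251, 28) -> [ 109.6 -223.7  109.1] [ 0.3 -0.1 -0. ]
```

Emit:
carry_out(
  plan=[
    [[110,-222,0,0,0,0],[110,-222,0,0,0,0],[110,-222,0,0,0,0],[110,-222,0,0,0,0],[110,-222,0,0,0,0],[110,-222,0,0,0,0],[110,-222,0,0,0,0],[110,-222,0,0,0,0]],
  ],
)

```text
time_s: 11.17
eef_pos: [427.9, 251.7, 133.8]
tool_rot: [[0.157, 0.988, -0.002], [0.988, -0.157, -0.001], [-0.001, -0.001, -1.0]]
force: [0.4, 0.7, 0.1]
finger_gap: 85.5
gripper_force: 0.0
```

```bash
python3 - <<'E'
from h import *
p=optics.read_camera("top"); W=cloud(p)
for c in((643,174),(631.3,106.6)):
    m=(np.hypot(W[...,0]-c[0],W[...,1]-c[1])<30)&(W[...,2]>60)&(W[...,2]<85)
    P=W[m]; print(len(P),P.mean(0).round(1))
to((430,251,28))
cv2.imwrite("pics/t5.png",cv2.resize(p["color"][100:300,150:490,::-1],None,fx=2.3,fy=2.3))
E
```

```text
336 [640.1 172.9  69.2]
328 [628.5 105.1  69.5]
t 11.2167 p [429.1 250.9 134.1] gap 85.4 F [ 0.3 -0.6 -0.1]
(430, 251, 28) -> [  0.3   1.  106. ] [-0.   0.1  0.1]
```

View pics/t5.png

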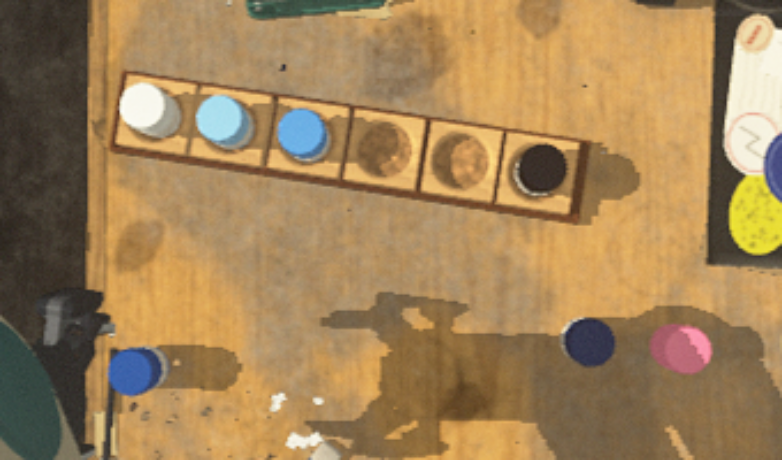

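White, pale and light-middle blue stand in the row at (150,110), (224,122) and (303,134). The gripper at the far left is above tone4 (137,372).

Emit:
carry_out(
  plan=[
    [[0,1,35,0,0,0],[0,1,65,0,0,0],[0,1,90,0,0,0],[0,1,105,0,0,0],[0,1,105,0,0,0],[0,1,105,0,0,0]],
  ],
)

```text
time_s: 11.72
eef_pos: [430.9, 249.6, 29.1]
tool_rot: [[0.162, 0.987, -0.002], [0.987, -0.162, -0.001], [-0.002, -0.002, -1.0]]
force: [-0.1, 0.1, 0.5]
finger_gap: 85.4
gripper_force: 0.0
```

Emit:
carry_out(
  plan=[
    [[0,0,0,0,0,0],[0,0,0,0,0,0],[0,0,0,0,0,0],[0,0,0,0,0,0],[0,0,0,0,0,0],[0,0,0,0,0,0],[0,0,0,0,0,0],[0,0,0,0,0,0]],
  ],
  claw=1,
)

```text
time_s: 12.38
eef_pos: [431.4, 251.0, 31.2]
tool_rot: [[0.16, 0.987, 0.002], [0.987, -0.16, 0.001], [0.001, 0.002, -1.0]]
force: [-0.6, -1.4, 6.4]
finger_gap: 38.9
gripper_force: 40.4
```

```bash
python3 - <<'E'
from h import *
to((620.5,39.4,110))
E
```

```text
t 12.3833 p [431.4 251.   31.2] gap 38.9 F [-0.6 -1.4  6.4]
(620.5, 39.4, 110) -> [-178.6  220.7  -78.5] [ 0.1 -0.1  0. ]
```

Emit:
carry_out(
  plan=[
    [[0,0,-15,0,0,0],[0,0,-50,0,0,0],[-25,30,-82,0,0,0],[-51,62,-82,0,0,0],[-77,94,-82,0,0,0],[-103,126,-82,0,0,0],[-129,158,-82,0,0,0],[-155,190,-82,0,0,0]],
  ],
)

```text
time_s: 13.05
eef_pos: [591.0, 69.3, 111.9]
tool_rot: [[0.16, 0.987, -0.0], [0.987, -0.16, 0.0], [-0.0, -0.0, -1.0]]
force: [1.0, -0.6, -0.8]
finger_gap: 38.6
gripper_force: 40.6
```

Emit:
carry_out(
  plan=[
    [[-23.5,31,0,0,0,0],[-23.5,31,0,0,0,0],[-23.5,31,15,0,0,0],[-23.5,31,35,0,0,0],[-23.5,31,48,0,0,0],[-23.5,31,48,0,0,0],[-23.5,31,48,0,0,0]],
  ],
)

```text
time_s: 13.63
eef_pos: [616.3, 43.0, 63.2]
tool_rot: [[0.16, 0.987, -0.002], [0.987, -0.16, -0.0], [-0.0, -0.002, -1.0]]
force: [0.3, 0.7, -0.6]
finger_gap: 38.7
gripper_force: 40.8
```

```bash
python3 - <<'E'
from h import *
to((620.5,39.4,40))
E
```

```text
t 13.6333 p [616.3  43.   63.2] gap 38.7 F [ 0.3  0.7 -0.6]
(620.5, 39.4, 40) -> [-2.9  4.8 23.2] [-0.1  0.   0. ]
```

Emit:
carry_out(
  plan=[
    [[-2.7,4,0,0,0,0],[-2.7,4,0,0,0,0],[-2.7,4,0,0,0,0]],
  ],
)

```text
time_s: 13.88
eef_pos: [621.3, 39.4, 65.4]
tool_rot: [[0.16, 0.987, 0.002], [0.987, -0.16, -0.0], [0.0, 0.002, -1.0]]
force: [0.9, 0.8, -0.5]
finger_gap: 38.7
gripper_force: 40.8
```

```bash
python3 - <<'E'
from h import *
to((620.5,39.4,40))
E
```

```text
t 13.8833 p [621.3  39.4  65.4] gap 38.7 F [ 0.9  0.8 -0.5]
(620.5, 39.4, 40) -> [-0.1 -0.8 25.4] [ 0.1 -0.  -0. ]
```

Emit:
carry_out(
  plan=[
    [[0,-0.3,6,0,0,0],[0,-0.3,12,0,0,0],[0,-0.3,17,0,0,0],[0,-0.3,21,0,0,0],[0,-0.3,24,0,0,0],[0,-0.3,24.5,0,0,0],[0,-0.3,24.5,0,0,0]],
  ],
)

```text
time_s: 14.47
eef_pos: [620.2, 39.7, 41.2]
tool_rot: [[0.16, 0.987, 0.0], [0.987, -0.16, -0.0], [-0.0, 0.0, -1.0]]
force: [-7.3, 0.0, 11.3]
finger_gap: 38.9
gripper_force: 42.0
```

Emit:
carry_out(
  plan=[
    [[0,0,0,0,0,0],[0,0,0,0,0,0],[0,0,0,0,0,0],[0,0,0,0,0,0],[0,0,0,0,0,0],[0,0,0,0,0,0]],
  ],
  claw=0,
)

```text
time_s: 14.97
eef_pos: [620.1, 39.5, 39.3]
tool_rot: [[0.16, 0.987, -0.0], [0.987, -0.16, -0.0], [-0.0, -0.0, -1.0]]
force: [-0.6, -0.1, -0.4]
finger_gap: 85.5
gripper_force: 0.0
```

Emit:
carry_out(
  plan=[
    [[0,0,-25,0,0,0],[0,0,-60,0,0,0],[0,0,-95,0,0,0],[0,0,-95,0,0,0],[0,0,-95,0,0,0]],
  ],
)

```text
time_s: 15.38
eef_pos: [621.6, 39.6, 137.6]
tool_rot: [[0.16, 0.987, 0.006], [0.987, -0.16, -0.0], [0.001, 0.006, -1.0]]
force: [0.3, 0.5, -1.2]
finger_gap: 85.2
gripper_force: 0.0
```

```bash
python3 - <<'E'
from h import *
to((454,-132.5,110),(454,-132.5,28))
E
```

```text
t 15.3833 p [621.6  39.6 137.6] gap 85.2 F [ 0.3  0.5 -1.2]
(454, -132.5, 110) -> [-196.7 -138.1   26.6] [ 0.3 -0.1 -0. ]
(454, -132.5, 28) -> [-196.8 -138.6  108.6] [ 0.3 -0.1 -0. ]
```

Emit:
carry_out(
  plan=[
    [[-196.5,-136.5,0,0,0,0],[-196.5,-136.5,0,0,0,0],[-196.5,-136.5,0,0,0,0],[-196.5,-136.5,0,0,0,0],[-196.5,-136.5,0,0,0,0],[-196.5,-136.5,0,0,0,0],[-196.5,-136.5,0,0,0,0],[-196.5,-136.5,0,0,0,0]],
  ],
)

```text
time_s: 16.05
eef_pos: [452.8, -133.3, 133.4]
tool_rot: [[0.163, 0.987, -0.001], [0.987, -0.163, 0.001], [0.0, -0.002, -1.0]]
force: [0.4, 0.5, -0.2]
finger_gap: 85.4
gripper_force: 0.0
```

```bash
python3 - <<'E'
from h import *
p=optics.read_camera("top"); W=cloud(p)
for c in((643,174),(631.3,106.6),(620,39)):
    m=(np.hypot(W[...,0]-c[0],W[...,1]-c[1])<30)&(W[...,2]>60)&(W[...,2]<85)
    P=W[m]; print(len(P),P.mean(0).round(1))
to((454,-132.5,28))
E
```

```text
335 [640.1 172.9  69.5]
329 [628.5 105.2  69.5]
331 [617.1  39.2  69.4]
t 16.1 p [ 453.6 -132.6  133.6] gap 85.2 F [ 0.4 -0.4 -0.7]
(454, -132.5, 28) -> [1.000e-01 5.000e-01 1.056e+02] [-0.1 -0.  -0.1]
```

Emit:
carry_out(
  plan=[
    [[0,0.5,35,0,0,0],[0,0.5,65,0,0,0],[0,0.5,90,0,0,0],[0,0.5,105,0,0,0],[0,0.5,105,0,0,0],[0,0.5,105,0,0,0]],
  ],
)

```text
time_s: 16.6
eef_pos: [454.5, -131.6, 28.7]
tool_rot: [[0.158, 0.987, -0.002], [0.987, -0.158, 0.001], [0.001, -0.002, -1.0]]
force: [0.1, 0.2, -0.3]
finger_gap: 85.6
gripper_force: 0.0
```

Emit:
carry_out(
  plan=[
    [[0,0,0,0,0,0],[0,0,0,0,0,0],[0,0,0,0,0,0],[0,0,0,0,0,0],[0,0,0,0,0,0],[0,0,0,0,0,0],[0,0,0,0,0,0],[0,0,0,0,0,0]],
  ],
  claw=1,
)

```text
time_s: 17.27
eef_pos: [455.2, -132.9, 30.7]
tool_rot: [[0.16, 0.987, 0.002], [0.987, -0.16, -0.001], [-0.0, 0.002, -1.0]]
force: [-0.3, 0.5, 5.2]
finger_gap: 38.7
gripper_force: 40.1
```

```bash
python3 - <<'E'
from h import *
to((609.6,-27.7,110))
E
```

```text
t 17.2667 p [ 455.2 -132.9   30.7] gap 38.7 F [-0.3  0.5  5.2]
(609.6, -27.7, 110) -> [128.5 135.7 -79.1] [ 0.1  0.  -0. ]
```

Emit:
carry_out(
  plan=[
    [[0,0,-15,0,0,0],[0,0,-50,0,0,0],[15,16,-80,0,0,0],[40,42,-80,0,0,0],[65,68,-80,0,0,0],[90,95,-80,0,0,0],[112,118,-80,0,0,0],[128.5,136,-80,0,0,0]],
  ],
)

```text
time_s: 17.93
eef_pos: [610.8, -25.8, 109.1]
tool_rot: [[0.159, 0.987, -0.0], [0.987, -0.159, 0.0], [0.0, -0.0, -1.0]]
force: [0.4, -0.2, -0.7]
finger_gap: 38.7
gripper_force: 40.7
```

Emit:
carry_out(
  plan=[
    [[0,0,5,0,0,0],[0,0,20,0,0,0],[0,0,40,0,0,0],[0,0,45,0,0,0],[0,0,45,0,0,0],[0,0,45,0,0,0]],
  ],
)

```text
time_s: 18.43
eef_pos: [609.1, -27.9, 64.8]
tool_rot: [[0.16, 0.987, -0.0], [0.987, -0.16, -0.0], [-0.0, -0.0, -1.0]]
force: [0.8, -0.2, -0.6]
finger_gap: 38.8
gripper_force: 40.8
```

```bash
python3 - <<'E'
from h import *
to((609.6,-27.7,40))
E
```

```text
t 18.4333 p [609.1 -27.9  64.8] gap 38.8 F [ 0.8 -0.2 -0.6]
(609.6, -27.7, 40) -> [ 0.2  0.4 24.8] [-0.  0. -0.]
```

Emit:
carry_out(
  plan=[
    [[0,0,6,0,0,0],[0,0,12,0,0,0],[0,0,17,0,0,0],[0,0,21,0,0,0],[0,0,23,0,0,0],[0,0,24.5,0,0,0],[0,0,24.5,0,0,0]],
  ],
)

```text
time_s: 19.02
eef_pos: [609.3, -27.5, 40.7]
tool_rot: [[0.16, 0.987, -0.0], [0.987, -0.16, -0.0], [-0.0, -0.0, -1.0]]
force: [-2.3, 0.5, 4.1]
finger_gap: 38.6
gripper_force: 41.2
```

Emit:
carry_out(
  plan=[
    [[0,0,0,0,0,0],[0,0,0,0,0,0],[0,0,0,0,0,0],[0,0,0,0,0,0],[0,0,0,0,0,0],[0,0,0,0,0,0]],
  ],
  claw=0,
)

```text
time_s: 19.52
eef_pos: [609.3, -27.5, 39.9]
tool_rot: [[0.16, 0.987, -0.0], [0.987, -0.16, -0.0], [-0.0, -0.0, -1.0]]
force: [1.2, -0.2, 0.6]
finger_gap: 85.1
gripper_force: 0.0
```

Emit:
carry_out(
  plan=[
    [[0,0,-25,0,0,0],[0,0,-60,0,0,0],[0,0,-95,0,0,0],[0,-40,-120,0,0,0],[0,-80,-120,0,0,0],[0,-120,-120,0,0,0],[0,-160,-120,0,0,0],[0,-160,-120,0,0,0]],
  ],
)

```text
time_s: 20.18
eef_pos: [444.4, -0.8, 157.9]
tool_rot: [[0.159, 0.987, -0.005], [0.987, -0.159, 0.001], [-0.0, -0.005, -1.0]]
force: [0.3, 0.2, -0.1]
finger_gap: 85.4
gripper_force: 0.0
```

```bash
python3 - <<'E'
from h import *
for n in("side","top"):
    p=optics.read_camera(n); W=cloud(p); print(n)
    for c in((652,239),(643,174),(631.3,106.6),(620,39),(608,-28),(598,-94)):
        m=(np.hypot(W[...,0]-c[0],W[...,1]-c[1])<30)&(W[...,2]>60)&(W[...,2]<85)
        P=W[m]; print(len(P),P.mean(0).round(1),np.median(p["color"][m],0))
cv2.imwrite("pics/t6.png",cv2.resize(p["color"][100:300,150:490,::-1],None,fx=2.3,fy=2.3))
E
```

```text
side
430 [653.9 241.6  69.7] [234. 228. 209.]
392 [642.9 176.5  69.6] [151. 187. 200.]
362 [631.1 108.8  69.4] [ 94.5 142.  182. ]
323 [619.7  42.6  69.5] [ 39.  73. 126.]
306 [609.5 -25.2  69.1] [19. 34. 68.]
283 [600.  -91.1  69.2] [ 8.  9. 15.]
top
332 [651.4 237.9  69.1] [249. 248. 238.]
335 [640.  172.9  69.3] [172. 224. 239.]
330 [628.5 105.2  69.5] [109. 178. 230.]
330 [617.1  39.2  69.6] [ 63. 102. 175.]
329 [606.7 -28.6  69.9] [ 58.  64. 103.]
340 [597.6 -94.   69.8] [57. 46. 41.]
```

View pics/t6.png

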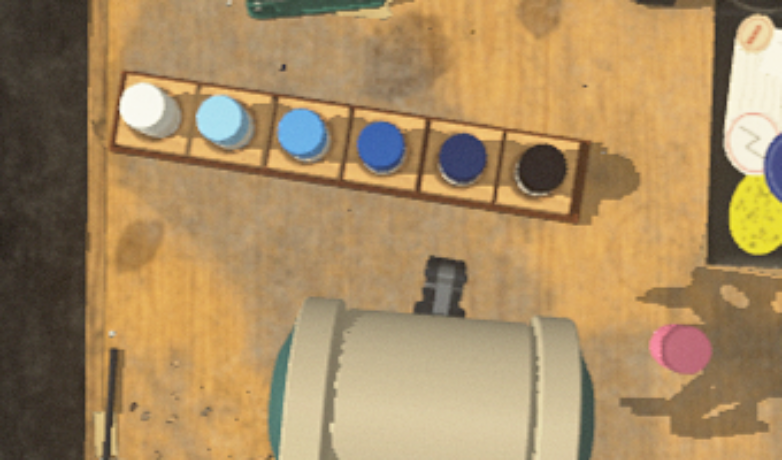

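The row now runs from white (150,110) to near-black (542,168) in shade order, with every cap top at about 70 mm. The pink pot (682,348) hasn't moved, and the arm is clear.

```bash
python3 -c "
from h import *
print(workorder.job_done())"
```

```text
the job is handed in; nothing more can be done
None
```

All four loose pots are seated upright between the two untouched end pots, so the row runs from palest to darkest; I handed the job in at about 20 s of the 93 s allowed, and no verdict came back.

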